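Put away the L template from the middle of the offcut stack

ROBOT

A 6-joint arm with a two-finger parallel gripper is mounted at the origin on the work surface. World frame = base frame: x ahead of the robot, y to its left, z up, the work surface at z = 0. Lengths are in mm, angles in rad, forces in N, time in s.
With the tool pointing down it reaches from about 275 to 750 mm from the base axis. Payload 10.2 kg.
Tool frame: the origin (TCP) lies midway between the tips of the shut fingers; the grasp point (between the pads) lies 19 mm behind it; z points along the fingers, y is the line along which they close (so a half turn about z gives the same grasp; the last joint's range is limited). The gripper opens to 85 mm and grips with 20 to 120 N. Pads are 22 mm wide; open, the fingers measure 114 mm over their backs; the gripper's body (76 mm by 85 mm) begins 54 mm behind the grasp point. The pads swing forward as they close: fully open they stand 13 mm farther back than shut.
Start: joints at [1.081, 0.313, 1.498, -0, 1.331, -0.223], TCP at [138.427, 506.428, 231.294] pointing down, gripper open.
Joint ranges: [-2.94, 2.94], [-0.97, 2.17], [0.19, 2.56], [-1.23, 4.37], [0.02, 3.11], [-2.88, 2.88]. Speed limits (rad/s): [2.39, 2.39, 3.01, 3.14, 3.14, 3.14].

INTERFACE

Orientations are given as a unit quaternion [w, x, y, z].
In Python, from rig import ctrl gives the robot as it stands.
- The arm moves only by the tool send_rows, never from a script. Its argument "targets" is a list of rows, each an object with "offset": the shift along the world's x, y, z in cm, a list of three; "spin": the turn about the world's z in rad. A call has 1 to 8 rows; each row is the pose to reach, as a shift and turn from the pose commanded when the call began; what a row does not reach only later rows make up. A row lasts 1/12 s, in which the tool goes at most 41.7 mm and 7.16 degrees, less where a joint would pass 70% of its speed; a pose out of reach is approached as far as the arm can. A call with a gripper value outside its range is refused whole. "grip" is the opening, from 0 (shut) to 1 (fully open), set as the call begins (left out, the last holds). The fingers move at their own pace and stop on an object; "squeeze" is the grip in N (left out, the last holds). Time passes only in rows, so rows that repeat a pose let the fingers close. It gives the time, the measured TCP pose, the force, the opening and the grip force at its end, in the units of the state.
- ctrl.sense(): the state, without advancing time (a new reading comes with each control period).
- ctrl.capture(name): name is "scene" or "top"; returns (picture, depth): 400x640x3 uint8, red, green, blue; 400x640 float32, mm along the optical axis (not along the pixel's ray), 0 where there is no reading.
- ctrl.calibration(name): a dict with "fx", "fy", "cx", "cy" (pixels), "view" (4x4, takes a point from world to camera coordinates). Camera axes: x right, y down, z forward; pixel columns grow to the right and rows downward; lengths in mm; the calibration is good to about 2 mm. A picture is of the moment at which its call begins. calibration takes no time and is no camera call.
- ctrl.finish_job(): hands the job in; it is judged then, once.
Trained networks look in the newest picture that a camera, given by its name, has taken for a name from the list of things; names that differ only in an ending like _2 or _b are one class to them, and where a whole thing is asked for, a point or a joint stands for the part that bears it (a point fixed in the world has none). Each returns a list of dicts, best first, with "conf" (0 to 1); they miss things now and then, are a little off and sometimes report something else, mostly with a low value. They report only what shows in the picture. A call takes as long as a camera call. They do not tell look-alikes from the thing itself.
- ctrl.search_frame(camera, query): "box" ([left, top, right, bottom] in pixels, round what is visible of it).
- ctrl.place_of(camera, query): "uv" ([column, row] in pixels: a listed point, or the origin of a listed thing).
The state is a dict: "time_s": time; "joints": joint angles; "dq": joint speeds; "tau": joint torques, N m; "eef_pos": TCP position; "ee_rot": TCP orientation; "force": force on the tool from outside, world axes, zero at the start; "wrist_torque": the same for the moment, N m; "grip_width": opening from 0.0 (shut) to 1.0 (fully open); "grip_force": force on a finger pad.
Only numpy, scipy, OpenCV 4.12 (cv2) and the standard library are available. Lean on these libraries where they do the work, as an engineer would, in place of code of your own. Each camera call takes 0.05 s, during which the arm holds its last target. There are 200 camera calls.

TASK

An L-shaped template has been left in the middle of the stack of offcuts. Lift the channel with the loose bar lying in it off the stack first and set it down on the empty steel plate, lay the template in its L-shaped pocket in the tray so that it is fully home, then put the channel, with the bar still lying in it, back on top of the H-section: central, and with its length along the H-section's length. Never let the bar come out of the channel, and leave the H-section and everything else where they are.

Things in the scene. Friction and masses are not known exactly. Their poses are not given: they have to be found in the camera images.
- beam: Stub of steel H-section standing on one flange, loose, 2.3 kg: 140 long (its x) x 100 wide (its y) x 96 high; flanges 8 thick, upright web 6 thick along x. Bottom of the stack. Origin: centre of the underside; its flat top is 96 above.
- template: Loose L-shaped flat metal plate, 12 thick, about 0.4 kg, flat on the H-section under the channel, yaw varies widely. Long limb 110 x 32: x -44 to +66, y -26.5 to +5.5. Short limb 32 wide along +y: x -44 to -12, y up to +48.5 (75 overall). Origin: on the underside, below its centre of mass; z up.
- template_grip (a point): A good place to grip the template across its long limb (32 wide, fingers closing along the template's y): on the limb's centre line, 14 in x and -10.5 in y from the template's origin, at half thickness.
- template_toe (a point): Middle of the free end of the template's long limb (66, -10.5 from its origin), at half thickness.
- channel: Loose piece of steel U-channel, open side up, about 0.5 kg, lying on the template: 100 long (its x; ends open) x 50 wide over its side walls (y) x 38 high, walls and floor 5 thick. Origin: centre of the underside. Its two ends are alike.
- bar: Loose square bar offcut, 60 x 20 x 20, about 0.18 kg, lying lengthways in the channel (inside width 40, ends open, so it can slide out if tilted or jerked). Origin: centre of the underside; x along its length.
- tray: Fixed shadow tray, 150 (x) x 164 (y) x 16 high, with a grey floor at height 8 and a black layer with cut-outs above it. One pocket is an empty L, its outline printed dark grey on the floor, with finger recesses beside it; the other, a straight one along the +y edge, holds a bar. Origin: centre of the underside.
- pocket (a point): Floor of the L pocket, 8 above the table, at (-11, -15) from the tray's origin: the template's origin comes here, axes as the tray's. Pocket 8 deep, template's outline plus 3 clearance all round; the template then stands 4 proud. Equally deep finger recesses flank the long limb at the grip place: x -8 to +36 from this point, reaching 30 beyond the limb's -y side and 35 beyond its +y side.
- pocket_toe (a point): Where template_toe is when the template is home.
- rest_plate: Fixed empty steel plate, 160 x 160 x 6, flat on the table: free room to set the channel down. Origin: centre of the underside.
- tin: Bystander: round tin, 60 diameter, 110 high, standing close beside the H-section, 131 from its middle. Leave alone.
- jar: Bystander: jar, 60 diameter, 75 high. Leave alone.
- clamp: Bystander: G-clamp lying flat, about 115 x 50. Leave alone.
- brush: Bystander: hand brush lying down. Leave alone.
- hammer: Bystander: hammer, 220 long, lying down. Leave alone.
- magnet: Bystander: triangular magnetic holder, 75 long, 80 high. Leave alone.
- gauge_bar: Bystander: straight bar 120 x 20 x 12 lying in the tray's other pocket. Leave alone.
Mind the look-alikes: they are no part of the job. Several things have the shape of the channel; the one meant has the colours described above.

How it is judged:
By the outcome, as a careful person would: the job done as asked, in the order asked, and still so for the second after the job is handed in, with the robot touching nothing.
It also fails if it takes over 72 s, if anything falls off the work surface, if the arm or the gripper's body presses on something with over 40 N, if the wrist force passes 120 N, or if a joint passes its speed limit or range.

## Working session

There is one attempt and no reset: what is moved stays moved. The work goes in short steps, Python scripts to look and compute and a tool call to move; the robot and the scene stay as the last step left them, time stands still between calls to the robot, and variables do not carry over. Pictures are saved under pics/ and viewed, at most 10 in all, crops included, and the job is handed in when it is done.

Besides the shell and the picture viewer there is one more tool, called after "Request:" by a JSON object that holds its "api" and its "payload". send_rows: Moves the arm, as the interface text tells. Its arguments: {"type":"object","properties":{"targets":{"type":"array"},"grip":{"type":"number"},"squeeze":{"type":"number"}},"required":["targets"]}

```bash
ls; mkdir -p pics
cat > h.py <<'E'
from rig import ctrl
import numpy as np, cv2
def cap(n):
    p,d=ctrl.capture(n); return p,d,ctrl.calibration(n)
def cloud(d,c):
    v,u=np.mgrid[0:d.shape[0],0:d.shape[1]]
    P=np.stack([(u-c['cx'])/c['fx']*d,(v-c['cy'])/c['fy']*d,d],-1)
    T=np.linalg.inv(np.array(c['view'])); W=P@T[:3,:3].T+T[:3,3]
    W[d<=0]=np.nan; return W
def at_z(uv,z,c):
    T=np.linalg.inv(np.array(c['view'])); r=T[:3,:3]@np.array([(uv[0]-c['cx'])/c['fx'],(uv[1]-c['cy'])/c['fy'],1])
    o=T[:3,3]; return o+r*(z-o[2])/r[2]
def proj(p,c):
    q=np.array(c['view'])@np.append(p,1); return [q[0]/q[2]*c['fx']+c['cx'],q[1]/q[2]*c['fy']+c['cy']]
def save(n,p): cv2.imwrite(f'pics/{n}.png',p[:,:,::-1])
E
python3 - <<'E'
from h import *
for n in('scene','top'):
    p,d,c=cap(n); save(n+'0',p); np.savez(f'{n}0.npz',p=p,d=d)
    T=np.linalg.inv(np.array(c['view'])); print(n,T[:3,3].round(),T[:3,2].round(2),c['fx'])
    for q in('beam','template','channel','bar','tray','rest_plate'):
        print(q,[(np.round(r['box']).tolist(),round(r['conf'],2)) for r in ctrl.search_frame(n,q)[:4]])
    for q in('template_grip','template_toe','channel','bar','pocket','pocket_toe','rest_plate','beam'):
        print(q,[(np.round(r['uv'],1).tolist(),round(r['conf'],2)) for r in ctrl.place_of(n,q)[:3]])
print(ctrl.sense())
E
```

```text
pics
scene [1106. -739. 1507.] [-0.33  0.44 -0.83] 504.6146685354207
beam [([345.0, 118.0, 392.0, 160.0], 0.72)]
template [([359.0, 130.0, 358.0, 132.0], 0.44)]
channel [([401.0, 152.0, 434.0, 172.0], 0.91), ([320.0, 157.0, 348.0, 183.0], 0.9), ([296.0, 138.0, 324.0, 154.0], 0.82), ([356.0, 118.0, 385.0, 143.0], 0.75)]
bar [([346.0, 119.0, 391.0, 160.0], 0.67)]
tray [([205.0, 266.0, 269.0, 324.0], 0.75), ([388.0, 183.0, 419.0, 227.0], 0.16)]
rest_plate [([308.0, 205.0, 364.0, 260.0], 0.62), ([210.0, 265.0, 269.0, 324.0], 0.46)]
template_grip [([374.1, 131.3], 0.49)]
template_toe [([384.0, 128.3], 0.47)]
channel [([366.8, 134.0], 0.88), ([337.8, 173.9], 0.8), ([374.1, 108.1], 0.68)]
bar [([367.9, 134.3], 0.56), ([374.6, 130.4], 0.24)]
pocket []
pocket_toe [([250.9, 304.9], 0.75)]
rest_plate [([338.2, 230.5], 0.77), ([400.1, 206.3], 0.3)]
beam [([363.2, 147.7], 0.77)]
top [ 359.   31. 1522.] [ 0.13 -0.01 -0.99] 493.10346466932276
beam [([177.0, 189.0, 227.0, 244.0], 0.87), ([417.0, 183.0, 482.0, 244.0], 0.68)]
template [([175.0, 200.0, 213.0, 229.0], 0.7)]
channel [([251.0, 212.0, 273.
[... 776 characters left out ...]
, 0.65)]
{'time_s': 1.5, 'joints': array([ 1.08059791e+00,  3.12946745e-01,  1.49769286e+00, -2.65441247e-07,
        1.33102985e+00, -2.23378167e-01]), 'dq': array([-0.00179194,  0.00133364,  0.0016286 , -0.00051432, -0.00083867,
        0.00068857]), 'tau': array([ 1.23120008e-03, -4.12164366e+01, -2.59901673e+01, -8.08296977e-05,
        3.99551709e-04, -2.55412651e-06]), 'eef_pos': array([138.42634749, 506.42446973, 231.27293616]), 'ee_rot': array([-1.32910428e-05,  1.33014701e-01,  9.91114064e-01, -3.60267515e-05]), 'force': array([-0.71870453,  0.09479154,  0.26383565]), 'wrist_torque': array([-0.03115459,  0.03371914, -0.0453309 ]), 'grip_force': 0.0, 'grip_width': 1.0008023495665155}
```

Run:
```python
from h import *
t=np.load('top0.npz'); s=np.load('scene0.npz')
f=lambda p,x,y,w,h,k: cv2.resize(p[y:y+h,x:x+w],None,fx=k,fy=k,interpolation=cv2.INTER_CUBIC)
A=np.hstack([f(t['p'],160,130,66*2,100,3),f(t['p'],400,170,100,100,3)[:, :300]])
A=A[:,:696]
B=np.hstack([f(s['p'],285,100,132,100,3),f(s['p'],190,240,100,100,3)])
save('crops0',np.vstack([A,B]))
c=ctrl.calibration('top'); W=cloud(t['d'],c)
# heights near stack
np.set_printoptions(linewidth=220)
print(W[192:246:3,172:234:3,2].round())
print(W[180:250:5,412:488:5,2].round())
for uv in((416,182),(484,246),(326.9,179.9)): print(W[int(uv[1]),int(uv[0])].round())
```

```text
[[ -4.  -0.  -5.   5.  -5.  -2.  -7.  95.  96.  98.  92.  98.  91.  -1.   1.   4.  -1.   1. 100. 106. 111.]
 [-10.  -9.  -5.  -1.  91.  94.  94.  91.  90.  94.  95.  97.  98.   9.  -3.  -4.   5.   5.   1.  -8.  80.]
 [ -1.  -4.  98.  97.  96.  91.  98.  95. 100. 100. 100.  90.  91.   7.   9.  -3.   1.   0.  -4.  -2.   0.]
 [ -2.  98. 106. 126. 131. 135. 140. 146. 137. 146. 143. 146. 148. 147. 146.   3.   7.  -7.  -3.  -1.  -2.]
 [ -1.  93. 108. 104. 110. 130. 135. 114. 112. 118. 116. 108. 112. 115. 115. 111.  -5.  -1.   2.   6.  -2.]
 [ -2.  -0. 104. 107. 112. 133. 132. 131. 131. 134. 136. 132. 112. 112. 111. 115.  -1.   2.   0.   2.   2.]
 [ -8.  -1. 106. 108. 110. 129. 137. 139. 129. 134. 132. 134. 111. 110. 106.   9.   4.  -2.   2.  -5.  -2.]
 [ -1.   1.   2.  98. 115. 113. 112. 108. 120. 112. 109. 109. 112. 114. 115.   2.   1.   1.  -2.   2.  -1.]
 [ -1.   1. 144. 147. 149. 144. 146. 141. 143. 145. 151. 108. 114. 115. 109.  94.   6.  -3.  -1.  -1.  -2.]
 [ -4.  -0.  -2.  96.  97.  97.  95.  92.  95.  99. 107. 112. 114. 120. 132.  91.   2.   3.   0.  -3.  -6.]
 [ -0.  -0.  -2.  -4
[... 1140 characters left out ...]
7. 10.  8.  6. 14.  3. -1.  4.  5.  4.]
 [-1. 14. 19. 19. 14. 20. 12. 18. 10. 11. 15.  6. 18. -1.  0. nan]
 [-4.  2. 11. 16. 12. 18. 12. 13.  5.  9.  6. 10. 12. -1.  2. -3.]
 [-1. -6. 13. 23. 18. 15.  9.  8.  4.  8.  8. 16. 18. 17. -1.  3.]
 [-1. -3. -2.  6. 23. 17. 17.  8. 12.  9.  4. 12. 23. 18. -2. -8.]
 [-4. -8. -0. 15. 18.  7.  4. 10.  5.  2.  8.  7. 14. 12. 21. -1.]
 [ 9.  2.  5.  7. 22. 26. 11.  2.  8.  4. 17. 17. 20.  3. -0. -3.]
 [nan -1.  3.  2. 17. 23. 18. 21. 13. 15. -3. -7. -4.  4.  7.  1.]
 [-3. -6.  1. -5. 18.  2. 20. 11. -1.  4.  0. -1.  1.  3.  1. -4.]
 [-6. -9. -1. -0. -3. -9.  5. -1. -2. -3.  1. -3.  0. -2. -1.  4.]]
[ 612. -279.    5.]
[ 417. -491.   -7.]
[616.   2.   8.]
```

View pics/crops0.png

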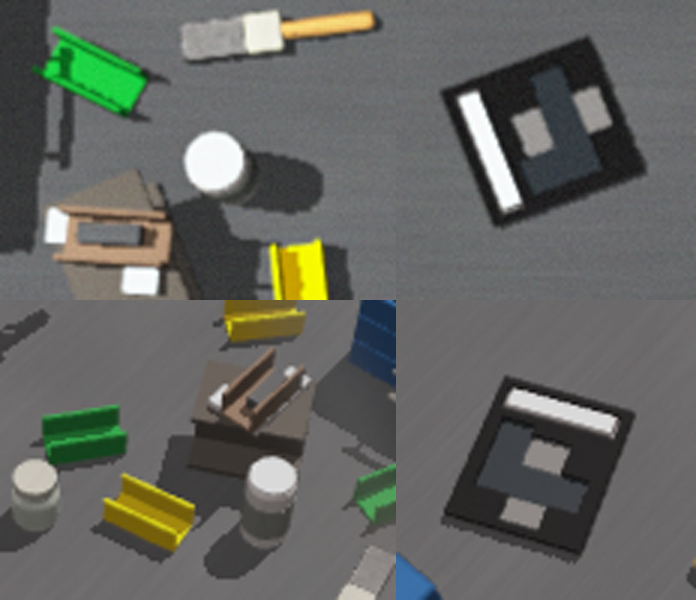

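View pics/top0.png

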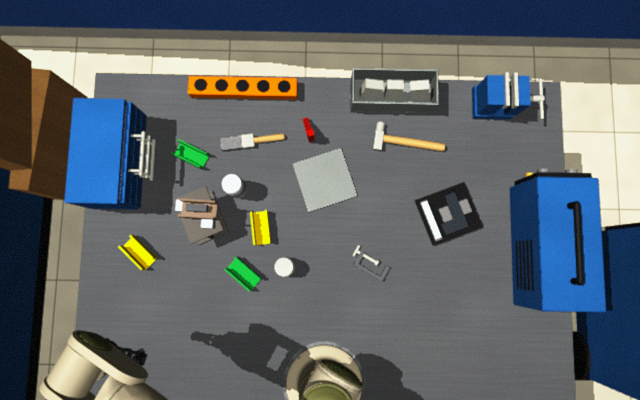

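```bash
cat >> h.py <<'E'
from scipy.optimize import minimize
K=6
def R(a): return np.array([[np.cos(a),-np.sin(a)],[np.sin(a),np.cos(a)]])
def box(x0,x1,y0,y1,z0,z1): return np.array([[x,y,z] for x in(x0,x1) for y in(y0,y1) for z in(z0,z1)],float)
CH=[box(-50,50,-25,25,0,5),box(-50,50,-25,-20,0,38),box(-50,50,20,25,0,38)]
BE=[box(-70,70,-50,50,88,96),box(-70,70,-50,50,0,8)]
TE=[box(-44,66,-26.5,5.5,0,12),box(-44,-12,-26.5,48.5,0,12)]
TR=[box(-75,75,-82,82,0,16)]
PL=[box(-80,80,-80,80,0,6)]
def render(parts,pose,z,c,win):
    x0,y0,w,h=win; m=np.zeros((h*K,w*K),np.uint8)
    for b in parts:
        q=b.copy(); q[:,:2]=b[:,:2]@R(pose[2]).T+pose[:2]; q[:,2]+=z
        uv=np.array([proj(p,c) for p in q]); uv=((uv+.5-[x0,y0])*K-.5)
        cv2.fillConvexPoly(m,(cv2.convexHull(uv.astype(np.float32))*16).astype(np.int32),255,shift=4)
    return m
def up(a,win):
    x0,y0,w,h=win; return cv2.resize(a[y0:y0+h,x0:x0+w],None,fx=K,fy=K,interpolation=cv2.INTER_CUBIC)
def fit(parts,p0,z,views,ignore=None):
    """views: list of (mask_up, cal, win)"""
    def cost(p):
        s=0
        for m,c,w,*ig in views:
            r=render(parts,p,z,c,w)>0; mm=m>0; ok=np.ones_like(mm) if not ig else ~ig[0]
            s+=1-(r&mm&ok).sum()/max(1,((r|mm)&ok).sum())
        return s/len(views)
    best=None
    for da in(0,):
        S=np.array([p0,[p0[0]+8,p0[1],p0[2]],[p0[0],p0[1]+8,p0[2]],[p0[0],p0[1],p0[2]+.12]])
        for _ in range(2):
            o=minimize(cost,S[0],method='Nelder-Mead',options=dict(initial_simplex=S,xatol=.05,fatol=1e-5,maxiter=120))
            S=o.x+np.array([[0,0,0],[4,0,0],[0,4,0],[0,0,.06]])
    return o.x,o.fun
E
python3 - <<'E'
from h import *
for n,pts in (('top',dict(chan=[(183,202),(196,202),(212,203),(204,215)],beam=[(195,195),(215,235),(200,235)],table=[(240,210),(165,230),(400,215)],temp=[(179,205),(207,224)],bar=[(195,208)],tray=[(425,215),(470,225)],L=[(455,215)],rec=[(446,213)],plate=[(326,180),(310,170),(345,200)],tedge=[(410,190),(490,230)])),('scene',dict(chan=[(372,125),(385,127)],beam=[(360,150),(355,125)],table=[(300,160),(330,140),(200,280)],tray=[(210,315),(250,315)],L=[(230,300)],plate=[(338,230)]))):
    p=np.load(n+'0.npz')['p']
    for k,v in pts.items(): print(n,k,[p[y,x].tolist() for x,y in v])
c=ctrl.calibration('top')
for uv,z in(((200,208),120),((202,219),96),((449,214),16),((326,180),6),((232,184),110)): print(uv,at_z(uv,z,c).round())
E
```

```text
top chan [[176, 147, 123], [70, 56, 41], [70, 56, 43], [190, 157, 127]]
top beam [[134, 124, 113], [57, 56, 51], [131, 124, 112]]
top table [[52, 56, 54], [111, 111, 112], [104, 108, 109]]
top temp [[246, 249, 249], [246, 248, 249]]
top bar [[117, 120, 119]]
top tray [[134, 134, 132], [30, 28, 28]]
top L [[57, 64, 69]]
top rec [[157, 155, 154]]
top plate [[181, 187, 178], [177, 183, 175], [81, 84, 83]]
top tedge [[106, 109, 111], [109, 111, 112]]
scene chan [[109, 89, 76], [110, 107, 106]]
scene beam [[60, 54, 50], [108, 99, 93]]
scene table [[201, 197, 185], [108, 107, 107], [106, 104, 104]]
scene tray [[63, 61, 61], [41, 39, 38]]
scene L [[63, 66, 71]]
scene plate [[159, 158, 153]]
(200, 208) [506. 362. 120.]
(202, 219) [477. 360.  96.]
(449, 214) [ 512. -378.   16.]
(326, 180) [613.   2.   6.]
(232, 184) [579. 275. 110.]
```

```bash
cat >> h.py <<'E'
def feats(p,win):
    u=up(p.astype(np.float32),win).clip(1,255); return u, u[...,0]/u[...,2], u.mean(2)
def biggest(m,fill=True):
    m=cv2.morphologyEx(m.astype(np.uint8)*255,cv2.MORPH_OPEN,np.ones((5,5)))
    cs,_=cv2.findContours(m,cv2.RETR_EXTERNAL,cv2.CHAIN_APPROX_NONE); k=max(cs,key=cv2.contourArea)
    o=np.zeros_like(m); cv2.drawContours(o,[k],-1,255,-1); return o
E
cat > fit0.py <<'E'
from h import *
res=[]
def show(win,u,m,r):
    v=u.clip(0,255).astype(np.uint8).copy()
    for mm,col in((m,(255,0,0)),(r,(0,255,0))):
        cs,_=cv2.findContours(mm,cv2.RETR_EXTERNAL,cv2.CHAIN_APPROX_NONE); cv2.drawContours(v,cs,-1,col,1)
    return cv2.resize(v,(390,290))
ct,cs=ctrl.calibration('top'),ctrl.calibration('scene')
T,S=np.load('top0.npz')['p'],np.load('scene0.npz')['p']
out=[]
for nm,p,c,win,parts,z,p0,f in(
 ('chan',T,ct,(170,190,60,40),CH,108,(506,362,1.57),lambda u,q,b:q>1.24),
 ('chan_s',S,cs,(335,100,66,50),CH,108,(506,362,1.57),lambda u,q,b:q>1.2),
 ('tray',T,ct,(408,175,84,80),TR,0,(512,-378,-1.25),lambda u,q,b:(b<70)|(b>140)),
 ('tray_s',S,cs,(198,258,80,72),TR,0,(512,-378,-1.25),lambda u,q,b:(b<78)|(b>140)),
 ('plate',T,ct,(285,140,84,80),PL,0,(613,2,.3),lambda u,q,b:b>142)):
    u,q,b=feats(p,win); m=f(u,q,b); m=cv2.morphologyEx(m.astype(np.uint8),cv2.MORPH_CLOSE,np.ones((13,13)))>0
    m=biggest(m); x,e=fit(parts,p0,z,[(m,c,win)]); print(nm,x.round(2),round(e,3))
    out.append(show(win,u,m,render(parts,x,z,c,win)))
out.append(out[-1]*0)
save('fit0',np.vstack([np.hstack(out[:2]),np.hstack(out[2:4])]))
E
python3 fit0.py
```

```text
chan [504.74 365.21   1.53] 0.056
chan_s [501.35 354.71   1.52] 0.407
tray [ 514.46 -379.37   -1.12] 0.139
tray_s [ 516.93 -384.48   -1.09] 0.171
plate [6.1547e+02 7.3600e+00 3.4000e-01] 0.014
```

View pics/fit0.png

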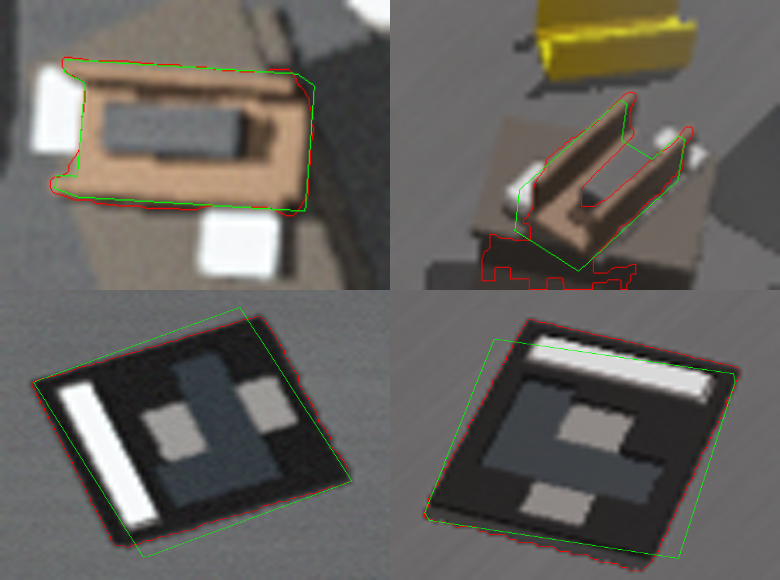

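The crops show the copper channel on the stack, with its centre near top pixel (200, 208). The white template pokes out at (178, 205) and (206, 224), and the tray sits at (449, 214). The channel fit is good, but the tray needs a refit with the yaw started near 0.4. Moving above the channel now.

Request:
{"api": "send_rows", "payload": {"targets": [{"offset": [9,-3.5,0],"spin": -0.12},{"offset": [36.6,-14.1,0],"spin": -1.36},{"offset": [36.6,-14.1,0],"spin": -1.36},{"offset": [36.6,-14.1,0],"spin": -1.36},{"offset": [36.6,-14.1,0],"spin": -1.36},{"offset": [36.6,-14.1,0],"spin": -1.36},{"offset": [36.6,-14.1,0],"spin": -1.36},{"offset": [36.6,-14.1,0],"spin": -1.36}], "grip": 1, "squeeze": 45}}

```text
time_s: 2.17
eef_pos: [451.3, 385.4, 231.4]
ee_rot: [-0.0, 0.592, 0.806, 0.0]
force: [-0.1, 0.7, -0.6]
grip_width: 1.003
grip_force: 0.0
```

```bash
sed -i "s/(512,-378,-1.25)/(512,-378,.4)/" fit0.py; sed -i "s/ ('chan_s'.*//" fit0.py; sed -i "s/^out.append(out\[-1\]\*0).*//; s/^save.*//" fit0.py
cat >> fit0.py <<'E'
# beam: brownish grey, excluding occluders
win=(165,180,75,70); u,q,b=feats(T,win)
m=((q>1.06)|(b>200)); m=cv2.morphologyEx(m.astype(np.uint8),cv2.MORPH_CLOSE,np.ones((9,9)))>0
m=biggest(m); x,e=fit(BE[:1],(490,365,2.0),0,[(m,ct,win)]); print('beam top',x.round(2),round(e,3)); a=show(win,u,m,render(BE[:1],x,0,ct,win))
x2,e2=fit(BE[:1],(490,365,.45),0,[(m,ct,win)]); print('alt',x2.round(2),round(e2,3))
save('fit1',np.vstack([np.hstack([a,out[0]]),np.hstack([out[1],out[2]])]))
E
python3 fit0.py; python3 -c "
from h import *
s=ctrl.sense();print(s['time_s'],s['eef_pos'],s['ee_rot'],s['joints'])"
```

```text
chan [504.74 365.21   1.53] 0.056
tray [ 5.1442e+02 -3.7845e+02  3.7000e-01] 0.017
tray_s [ 5.1623e+02 -3.8316e+02  3.7000e-01] 0.042
plate [6.1547e+02 7.3600e+00 3.4000e-01] 0.014
beam top [490.18 372.2    3.56] 0.151
alt [4.9070e+02 3.7238e+02 4.3000e-01] 0.152
2.1667 [451.26572592 385.42058823 231.37426831] [-3.61630448e-06  5.92430128e-01  8.05621833e-01  7.31918698e-05] [5.09585681e-01 4.65600996e-01 1.27809877e+00 6.82440184e-05
 1.39776265e+00 2.06921553e-01]
```

View pics/fit1.png

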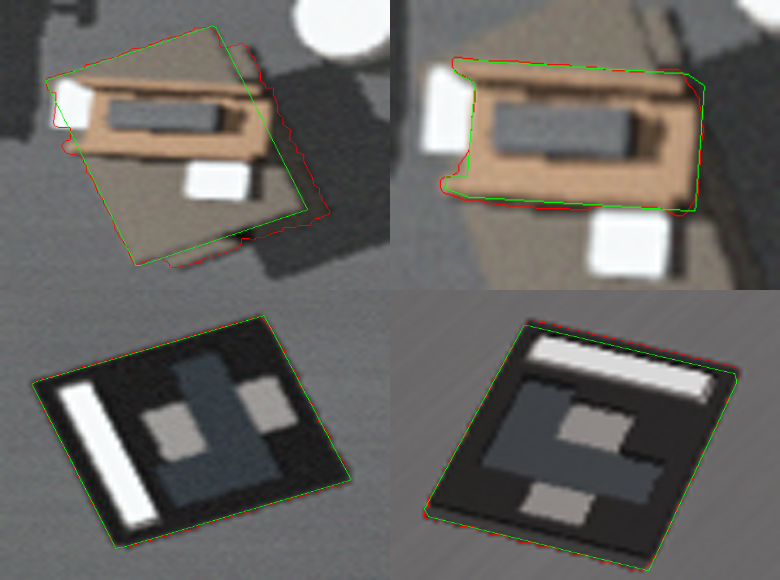

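The overlays fit well. The tray is at about (514, -378, yaw 0.37) and the beam at about (490, 372, yaw 0.43). The channel is at (505, 365, yaw 1.53). Next I finish the approach and go down.

Request:
{"api": "send_rows", "payload": {"targets": [{"offset": [3.5,-1.5,0],"spin": -0.12},{"offset": [5.3,-2.0,0],"spin": -0.24},{"offset": [5.3,-2.0,0],"spin": -0.354},{"offset": [5.3,-2.0,-3],"spin": -0.354},{"offset": [5.3,-2.0,-6],"spin": -0.354},{"offset": [5.3,-2.0,-8],"spin": -0.354},{"offset": [5.3,-2.0,-8],"spin": -0.354}]}}

```text
time_s: 2.75
eef_pos: [500.7, 365.6, 146.7]
ee_rot: [-0.001, 0.723, 0.691, -0.004]
force: [-0.3, 0.2, -1.6]
grip_width: 0.999
grip_force: 0.0
```

Run:
```python
from h import *
p,d,c=cap('top'); ps,ds,cs=cap('scene')
a=cv2.resize(p[180:250,165:240],None,fx=5.2,fy=5.2,interpolation=cv2.INTER_CUBIC); b=cv2.resize(ps[80:150,325:400],None,fx=5.2,fy=5.2,interpolation=cv2.INTER_CUBIC)
save('g1',np.hstack([a,b])); s=ctrl.sense(); print(s['eef_pos'],s['time_s'],s['force'])
t=s['eef_pos']
print('tcp px',proj(t,c),proj(t,cs))
```

```text
[502.62709713 366.66384587 151.82936795] 2.85 [0.45302389 0.39274503 1.08699022]
tcp px [np.float64(195.5962114250352), np.float64(208.07567644799633)] [np.float64(372.84506639043616), np.float64(125.00458249066838)]
```

View pics/g1.png

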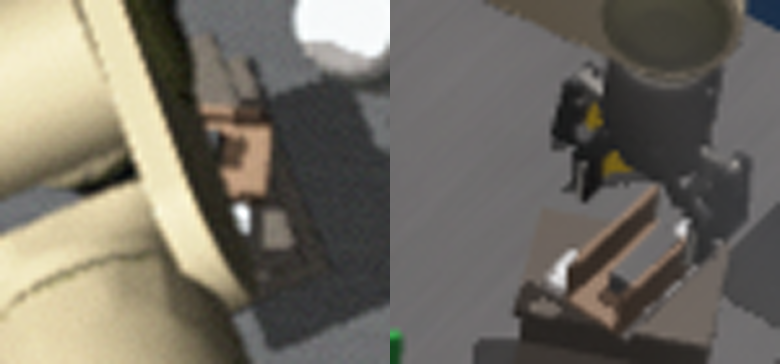

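The scene view shows the open gripper straddling the channel, with the fingertips at about (361, 117) and (387, 128). Going down.

Request:
{"api": "send_rows", "payload": {"targets": [{"offset": [0,0,-1],"spin": 0},{"offset": [0,0,-2],"spin": 0},{"offset": [0,0,-3],"spin": 0},{"offset": [0,0,-3.8],"spin": 0},{"offset": [0,0,-3.8],"spin": 0},{"offset": [0,0,-3.8],"spin": 0}]}}

```text
time_s: 3.35
eef_pos: [502.3, 366.5, 112.9]
ee_rot: [-0.0, 0.723, 0.691, -0.0]
force: [0.5, 1.2, 0.5]
grip_width: 0.998
grip_force: 0.0
```

Run:
```python
from h import *
ps,ds,cs=cap('scene'); save('s2',cv2.resize(ps[80:150,325:400],None,fx=8,fy=8,interpolation=cv2.INTER_CUBIC)); s=ctrl.sense(); print(s['eef_pos'],s['ee_rot'],s['force'])
```

```text
[502.61153956 366.63403033 113.44273299] [3.27387355e-05 7.22848379e-01 6.91006662e-01 1.09665262e-04] [-0.32420703  0.16464764 -0.26369787]
```

View pics/s2.png

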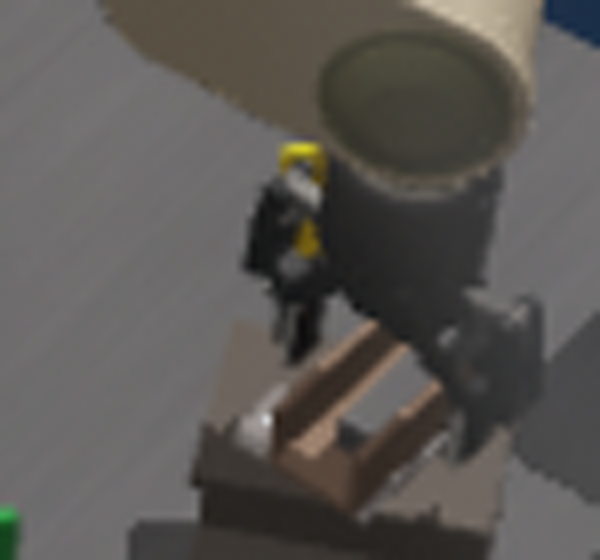

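The fingers stand on both sides of the channel at (300, 340) and (470, 430) in the crop, clear of the template. Closing.

Request:
{"api": "send_rows", "payload": {"targets": [{"offset": [0,0,0],"spin": 0},{"offset": [0,0,0],"spin": 0},{"offset": [0,0,0],"spin": 0},{"offset": [0,0,0],"spin": 0},{"offset": [0,0,0],"spin": 0},{"offset": [0,0,0],"spin": 0},{"offset": [0,0,0],"spin": 0},{"offset": [0,0,0],"spin": 0}], "grip": 0.45, "squeeze": 45}}

```text
time_s: 4.07
eef_pos: [502.4, 366.7, 113.9]
ee_rot: [-0.0, 0.723, 0.691, 0.0]
force: [-3.5, -0.5, 5.8]
grip_width: 0.573
grip_force: 49.2
```

Request:
{"api": "send_rows", "payload": {"targets": [{"offset": [0,0,0.2],"spin": 0},{"offset": [0,0,0.6],"spin": 0},{"offset": [0,0,1.2],"spin": 0},{"offset": [0,0,1.9],"spin": 0},{"offset": [0,0,2.6],"spin": 0},{"offset": [0,0,3.3],"spin": 0},{"offset": [0,0,3.8],"spin": 0},{"offset": [0,0,4.0],"spin": 0}], "grip": 0.3}}

```text
time_s: 4.73
eef_pos: [502.8, 366.7, 154.6]
ee_rot: [0.0, 0.723, 0.691, 0.001]
force: [-0.1, 0.8, -6.3]
grip_width: 0.583
grip_force: 47.9
```

Run:
```python
from h import *
ps,ds,cs=cap('scene'); save('s3',cv2.resize(ps[80:150,325:400],None,fx=6,fy=6,interpolation=cv2.INTER_CUBIC)); s=ctrl.sense(); print(s['eef_pos'],s['force'],s['wrist_torque'],s['grip_width'],s['grip_force'])
```

```text
[502.74652869 366.73970568 154.41038321] [-0.01859352 -0.0933055  -6.45929727] [-0.02084953  0.01393962  0.00121707] 0.5773041633836324 47.87579119205475
```

View pics/s3.png

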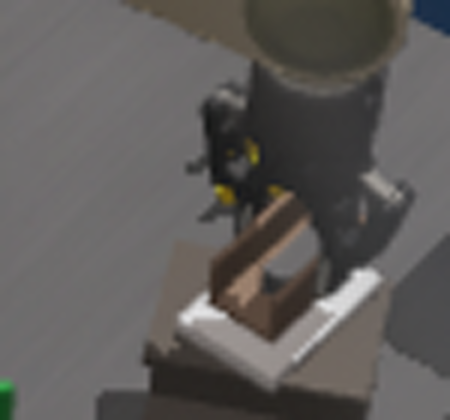

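The channel hangs level from the gripper and clear of the template, and the force reads 6.4 N, which matches channel plus bar. Carrying it smoothly to the plate.

Request:
{"api": "send_rows", "payload": {"targets": [{"offset": [0.12,-0.38,0],"spin": 0},{"offset": [0.36,-1.15,0],"spin": 0},{"offset": [0.71,-2.29,0],"spin": 0},{"offset": [1.19,-3.82,0],"spin": 0},{"offset": [1.72,-5.54,0],"spin": 0},{"offset": [2.32,-7.45,0],"spin": 0},{"offset": [2.91,-9.36,0],"spin": 0},{"offset": [3.5,-11.27,0],"spin": 0}]}}

```text
time_s: 5.45
eef_pos: [537.8, 251.8, 153.1]
ee_rot: [-0.0, 0.723, 0.691, -0.0]
force: [-0.2, 0.7, -5.7]
grip_width: 0.579
grip_force: 47.9
```

Request:
{"api": "send_rows", "payload": {"targets": [{"offset": [0.59,-1.91,0],"spin": 0},{"offset": [1.19,-3.82,0],"spin": 0},{"offset": [1.78,-5.73,0],"spin": 0},{"offset": [2.38,-7.64,0],"spin": 0},{"offset": [2.97,-9.55,-0.2],"spin": 0},{"offset": [3.56,-11.46,-0.6],"spin": 0},{"offset": [4.16,-13.37,-1.2],"spin": 0},{"offset": [4.75,-15.28,-2.0],"spin": 0}]}}

```text
time_s: 6.12
eef_pos: [585.3, 98.9, 133.3]
ee_rot: [0.0, 0.723, 0.691, 0.0]
force: [-0.4, 1.1, -7.0]
grip_width: 0.574
grip_force: 47.9
```

Request:
{"api": "send_rows", "payload": {"targets": [{"offset": [0.6,-1.9,-0.9],"spin": 0},{"offset": [1.16,-3.6,-1.9],"spin": 0},{"offset": [1.66,-5.15,-3.0],"spin": 0},{"offset": [2.1,-6.5,-4.2],"spin": 0},{"offset": [2.47,-7.65,-5.4],"spin": 0},{"offset": [2.75,-8.5,-6.6],"spin": 0},{"offset": [2.93,-9.1,-7.6],"spin": 0},{"offset": [3.05,-9.45,-8.5],"spin": 0}]}}

```text
time_s: 6.78
eef_pos: [615.4, 5.9, 46.9]
ee_rot: [-0.0, 0.723, 0.691, -0.0]
force: [0.2, 0.8, -6.5]
grip_width: 0.574
grip_force: 47.9
```

Request:
{"api": "send_rows", "payload": {"targets": [{"offset": [0,0,-0.6],"spin": 0},{"offset": [0,0,-1.3],"spin": 0},{"offset": [0,0,-1.9],"spin": 0},{"offset": [0,0,-2.4],"spin": 0},{"offset": [0,0,-2.8],"spin": 0},{"offset": [0,0,-3.0],"spin": 0},{"offset": [0,0,-3.2],"spin": 0},{"offset": [0,0,-3.2],"spin": 0}]}}

```text
time_s: 7.45
eef_pos: [615.4, 6.7, 16.1]
ee_rot: [-0.0, 0.723, 0.691, -0.0]
force: [-0.8, -0.6, -5.4]
grip_width: 0.577
grip_force: 47.9
```

Request:
{"api": "send_rows", "payload": {"targets": [{"offset": [0,0,-0.15],"spin": 0},{"offset": [0,0,-0.25],"spin": 0},{"offset": [0,0,-0.35],"spin": 0},{"offset": [0,0,-0.4],"spin": 0},{"offset": [0,0,-0.4],"spin": 0}]}}

```text
time_s: 7.87
eef_pos: [615.4, 6.6, 12.2]
ee_rot: [-0.0, 0.723, 0.691, -0.0]
force: [0.6, -0.6, -6.6]
grip_width: 0.578
grip_force: 47.9
```

Request:
{"api": "send_rows", "payload": {"targets": [{"offset": [0,0,-0.1],"spin": 0},{"offset": [0,0,-0.1],"spin": 0},{"offset": [0,0,-0.1],"spin": 0}]}}

```text
time_s: 8.12
eef_pos: [615.6, 6.5, 11.9]
ee_rot: [0.0, 0.723, 0.691, 0.0]
force: [-3.9, 0.7, 2.4]
grip_width: 0.578
grip_force: 48.9
```

Request:
{"api": "send_rows", "payload": {"targets": [{"offset": [0,0,0],"spin": 0},{"offset": [0,0,0],"spin": 0},{"offset": [0,0,0],"spin": 0},{"offset": [0,0,0],"spin": 0},{"offset": [0,0,1],"spin": 0},{"offset": [0,0,3],"spin": 0},{"offset": [0,0,6],"spin": 0},{"offset": [0,0,10],"spin": 0}], "grip": 1}}

```text
time_s: 8.78
eef_pos: [614.3, 6.7, 111.1]
ee_rot: [-0.002, 0.723, 0.691, -0.001]
force: [-1.0, -0.1, -0.4]
grip_width: 1.001
grip_force: 0.0
```

Request:
{"api": "send_rows", "payload": {"targets": [{"offset": [0,4,4],"spin": 0},{"offset": [-3.7,18,6],"spin": 0},{"offset": [-3.7,18,6],"spin": 0},{"offset": [-3.7,18,6],"spin": 0},{"offset": [-3.7,18,6],"spin": 0},{"offset": [-3.7,18,6],"spin": 0}]}}

```text
time_s: 9.28
eef_pos: [577.2, 192.0, 173.9]
ee_rot: [0.0, 0.721, 0.693, 0.002]
force: [0.4, 0.6, 0.3]
grip_width: 0.996
grip_force: 0.0
```

```bash
cat > fit2.py <<'E'
from h import *
def show(u,m,r):
    v=u.clip(0,255).astype(np.uint8).copy()
    for mm,col in((m,(255,0,0)),(r,(0,200,0))):
        cs_,_=cv2.findContours(mm,cv2.RETR_EXTERNAL,cv2.CHAIN_APPROX_NONE); cv2.drawContours(v,cs_,-1,col,1)
    return cv2.resize(v,(390,290))
out=[]
T,d,ct=cap('top'); S,ds,cs=cap('scene'); np.savez('top1.npz',p=T,d=d); np.savez('scene1.npz',p=S,d=ds)
def one(nm,p,c,win,parts,z,p0s,f,close=13):
    u,q,b=feats(p,win); m=f(u,q,b); m=cv2.morphologyEx(m.astype(np.uint8),cv2.MORPH_CLOSE,np.ones((close,close)))>0; m=biggest(m)
    x,e=min((fit(parts,p0,z,[(m,c,win)]) for p0 in p0s),key=lambda t:t[1]); print(nm,x.round(3),round(e,3)); out.append(show(u,m,render(parts,x,z,c,win)))
y0=[(495,365,a) for a in(1.5,3.1,4.7,0.)]
one('temp',T,ct,(165,185,70,60),TE,96,y0,lambda u,q,b:b>185,3)
one('temp_s',S,cs,(335,105,66,50),TE,96,y0,lambda u,q,b:(b>118)&(q<1.1),3)
one('chan',T,ct,(285,140,84,80),CH,6,[(615,7,1.53)],lambda u,q,b:q>1.24)
one('chan_s',S,cs,(300,195,72,72),CH,6,[(615,7,1.53)],lambda u,q,b:q>1.2)
save('fit2',np.vstack([np.hstack(out[:2]),np.hstack(out[2:4])]))
s=ctrl.sense(); print(s['eef_pos'],s['time_s'])
E
python3 fit2.py
```

```text
temp [503.128 372.458   1.516] 0.037
temp_s [526.486 417.881   5.178] 0.711
chan [617.984   6.468   1.535] 0.05
chan_s [615.033   6.368   1.534] 0.043
[578.27298024 187.57864389 172.28023863] 9.3833
```

View pics/fit2.png

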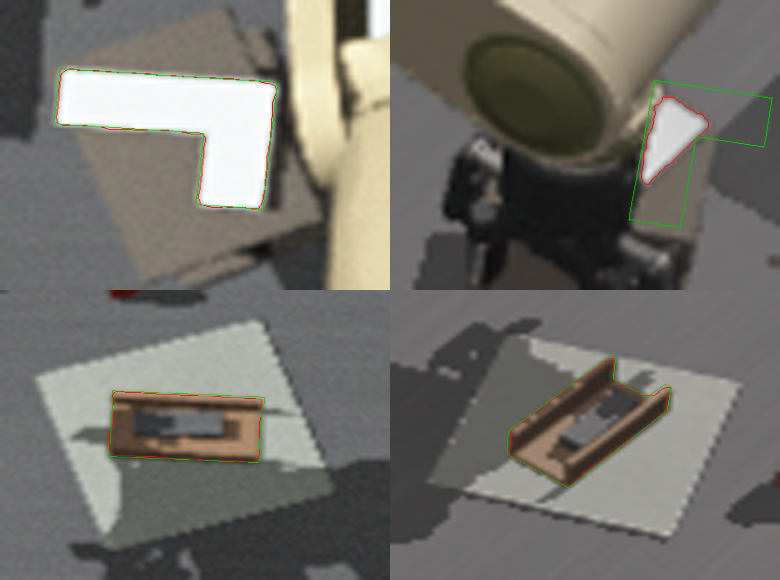

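The template shows cleanly, with a top-camera fit of (503, 372.5, yaw 1.516). The channel sits on the plate with the bar in it. Comparing the grasp pose with the fit shows the top camera reads about +2 mm in x. Going to the template's grip point at about (512, 386).

Request:
{"api": "send_rows", "payload": {"targets": [{"offset": [-1,3,0],"spin": 0},{"offset": [-6.6,19.8,0],"spin": -0.01},{"offset": [-6.6,19.8,0],"spin": -0.01},{"offset": [-6.6,19.8,0],"spin": -0.01},{"offset": [-6.6,19.8,0],"spin": -0.01},{"offset": [-6.6,19.8,0],"spin": -0.01},{"offset": [-6.6,19.8,-2],"spin": -0.01},{"offset": [-6.6,19.8,-4],"spin": -0.01}], "grip": 0.62}}

```text
time_s: 10.05
eef_pos: [513.2, 384.6, 131.7]
ee_rot: [0.0, 0.726, 0.687, 0.001]
force: [0.0, 1.0, 0.0]
grip_width: 0.617
grip_force: 0.0
```

Request:
{"api": "send_rows", "payload": {"targets": [{"offset": [0,0,-0.5],"spin": 0},{"offset": [0,0,-1.2],"spin": 0},{"offset": [0,0,-1.5],"spin": 0},{"offset": [0,0,-1.5],"spin": 0}]}}

```text
time_s: 10.38
eef_pos: [513.0, 384.0, 116.4]
ee_rot: [0.0, 0.727, 0.687, 0.0]
force: [-0.3, -0.1, 0.6]
grip_width: 0.62
grip_force: 0.0
```

Run:
```python
from h import *
ps,ds,cs=cap('scene'); save('s4',cv2.resize(ps[80:150,325:400],None,fx=6,fy=6,interpolation=cv2.INTER_CUBIC)); s=ctrl.sense(); print(s['eef_pos'],s['ee_rot'],s['force'],s['grip_width'],s['time_s'])
```

```text
[513.00905231 384.24292816 116.92739639] [1.05733498e-04 7.26536937e-01 6.87127303e-01 3.70561944e-04] [-0.1393299   0.58379315  0.63431672] 0.6182748589089244 10.4333
```

View pics/s4.png

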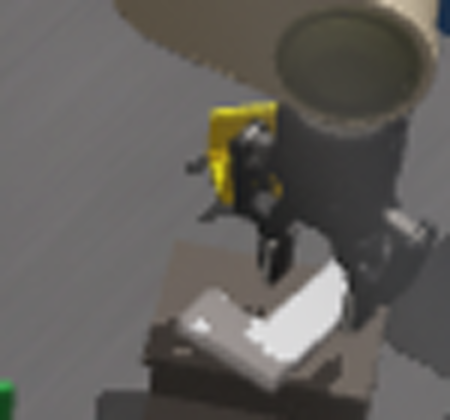

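The fingertips at (275, 275) and (355, 320) in the crop straddle the long limb. Going down and closing.

Request:
{"api": "send_rows", "payload": {"targets": [{"offset": [0,0,-0.6],"spin": 0},{"offset": [0,0,-1.2],"spin": 0},{"offset": [0,0,-1.7],"spin": 0},{"offset": [0,0,-1.95],"spin": 0},{"offset": [0,0,-1.95],"spin": 0},{"offset": [0,0,-1.95],"spin": 0}]}}

```text
time_s: 10.93
eef_pos: [512.5, 384.6, 96.7]
ee_rot: [-0.0, 0.726, 0.687, -0.0]
force: [-0.1, -0.0, 0.1]
grip_width: 0.617
grip_force: 0.0
```

Request:
{"api": "send_rows", "payload": {"targets": [{"offset": [0,0,0],"spin": 0},{"offset": [0,0,0],"spin": 0},{"offset": [0,0,0],"spin": 0},{"offset": [0,0,0],"spin": 0},{"offset": [0,0,0],"spin": 0},{"offset": [0,0,0],"spin": 0}], "grip": 0.2, "squeeze": 50}}

```text
time_s: 11.43
eef_pos: [512.7, 384.7, 97.4]
ee_rot: [0.0, 0.726, 0.687, 0.0]
force: [-1.2, 0.6, 5.6]
grip_width: 0.36
grip_force: 50.7
```

Request:
{"api": "send_rows", "payload": {"targets": [{"offset": [0,0,0.3],"spin": 0},{"offset": [0,0,1],"spin": 0},{"offset": [0,0,2],"spin": 0},{"offset": [0,0,3],"spin": 0},{"offset": [0,0,4],"spin": 0},{"offset": [0,0,4.5],"spin": 0},{"offset": [0,-0.8,4.5],"spin": 0},{"offset": [0,-2.4,4.5],"spin": 0}]}}

```text
time_s: 12.1
eef_pos: [512.2, 361.0, 141.9]
ee_rot: [-0.0, 0.726, 0.688, 0.0]
force: [0.7, -1.0, -3.6]
grip_width: 0.359
grip_force: 50.0
```

Request:
{"api": "send_rows", "payload": {"targets": [{"offset": [0,-2.2,0],"spin": 0},{"offset": [0,-5,0],"spin": 0},{"offset": [0,-8,0],"spin": 0},{"offset": [0,-11,0],"spin": -0.04},{"offset": [0,-14,0],"spin": -0.1},{"offset": [0,-17,0],"spin": -0.17},{"offset": [0,-20,0],"spin": -0.24},{"offset": [0,-23,0],"spin": -0.31}]}}

```text
time_s: 12.77
eef_pos: [511.8, 128.7, 141.6]
ee_rot: [-0.0, 0.825, 0.566, -0.0]
force: [0.9, -1.1, -3.8]
grip_width: 0.355
grip_force: 50.0
```

Request:
{"api": "send_rows", "payload": {"targets": [{"offset": [0,-3,0],"spin": -0.07},{"offset": [0,-6,0],"spin": -0.14},{"offset": [0,-9,0],"spin": -0.21},{"offset": [0,-12,0],"spin": -0.28},{"offset": [0,-15,0],"spin": -0.35},{"offset": [0,-18,0],"spin": -0.42},{"offset": [0,-21,0],"spin": -0.49},{"offset": [0,-24,0],"spin": -0.56}]}}

```text
time_s: 13.43
eef_pos: [511.6, -111.1, 141.6]
ee_rot: [-0.0, 0.949, 0.316, -0.0]
force: [0.7, -0.1, -3.0]
grip_width: 0.357
grip_force: 50.0
```

```bash
python3 -c "
from h import *
s=ctrl.sense();print(s['time_s'],s['eef_pos'],s['ee_rot'],s['force'],s['grip_width'])"
```

```text
13.4333 [ 511.6468787  -111.13977985  141.6416546 ] [-1.19185012e-04  9.48905350e-01  3.15560752e-01 -1.83826559e-04] [ 0.66137932 -0.05029908 -3.03772091] 0.35684128683930677
```

Request:
{"api": "send_rows", "payload": {"targets": [{"offset": [0.1,-3,0],"spin": -0.06},{"offset": [0.3,-6,0],"spin": -0.12},{"offset": [0.5,-9.5,0],"spin": -0.17},{"offset": [0.7,-13,0],"spin": -0.21},{"offset": [0.9,-16.5,-1],"spin": -0.24},{"offset": [1.0,-20,-2],"spin": -0.26},{"offset": [1.1,-23,-3.5],"spin": -0.273},{"offset": [1.15,-25.5,-5],"spin": -0.273}]}}

```text
time_s: 14.1
eef_pos: [523.0, -367.0, 91.0]
ee_rot: [0.0, 0.983, 0.184, -0.0]
force: [-0.2, 0.1, -3.3]
grip_width: 0.356
grip_force: 50.0
```

Request:
{"api": "send_rows", "payload": {"targets": [{"offset": [0,-1.8,-1.5],"spin": 0},{"offset": [0,-3,-3],"spin": 0},{"offset": [0,-3.5,-4],"spin": 0},{"offset": [0,-3.5,-5],"spin": 0},{"offset": [0,-3.5,-5],"spin": 0},{"offset": [0,-3.5,-5],"spin": 0}]}}

```text
time_s: 14.6
eef_pos: [524.0, -398.4, 41.8]
ee_rot: [-0.0, 0.983, 0.186, -0.0]
force: [0.2, 0.4, -2.1]
grip_width: 0.361
grip_force: 50.2
```

```bash
cat > look.py <<'E'
from h import *; import sys
T,d,ct=cap('top'); S,ds,cs=cap('scene'); n=sys.argv[1]; np.savez(f'L{n}.npz',T=T,S=S)
s=ctrl.sense(); t=s['eef_pos']; print(t.round(1),s['ee_rot'].round(4),s['force'].round(1),s['time_s'])
f=lambda p,w: cv2.resize(p[w[1]:w[1]+w[3],w[0]:w[0]+w[2]],(390,290),interpolation=cv2.INTER_CUBIC)
save('look'+n,np.hstack([f(T,(408,175,84,62)),f(S,(198,258,80,60))]))
E
python3 look.py 1
```

```text
[ 524.5 -399.    42.9] [6.000e-04 9.826e-01 1.858e-01 4.000e-04] [-0.7  0.3 -4.1] 14.7
```

View pics/look1.png

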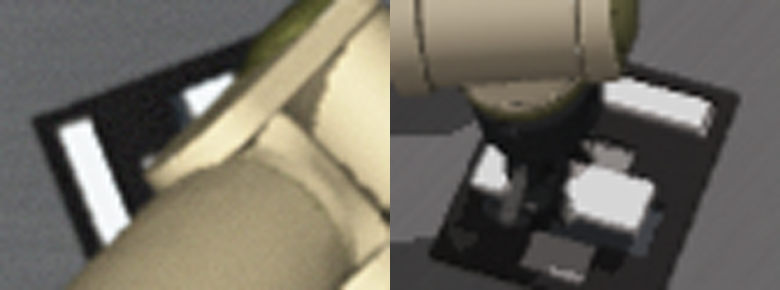

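The tenth and last picture shows the template's toe over the tray at about scene pixel (243, 300). The top view is blocked by the arm. From here I work from numbers alone, taking sub-pixel edges of toe and tray in the same scene camera.

```bash
cat >> h.py <<'E'
from scipy.ndimage import map_coordinates
def edge(img,c,pose,z,ax,s0,half,lats,mid=None):
    """mean offset of edge along local axis ax near s0 (local frame), sampled at lateral coords"""
    g=img.astype(np.float32).mean(2); t=np.arange(-half,half+.01,.25); r=[]
    prof=[]
    for l in lats:
        L=np.array([[s0+a,l] if ax==0 else [l,s0+a] for a in t])@R(pose[2]).T+pose[:2]
        uv=np.array([proj([*q,z],c) for q in L]); prof.append(map_coordinates(g,[uv[:,1],uv[:,0]],order=1))
        pr=np.array(prof[-1]); k=np.gradient(np.convolve(np.pad(pr,6,'edge'),np.ones(13)/13,'valid')); i=np.argmax(abs(k))
        w=slice(max(0,i-16),i+17); r.append((t[w]*abs(k[w])).sum()/abs(k[w]).sum())
    return np.array(r),np.mean(prof,0)[::6].round()
E
cat > rel.py <<'E'
from h import *; import sys
n=sys.argv[1]; zb=float(sys.argv[2]); tcp=np.array(list(map(float,sys.argv[3:5]))); yaw=float(sys.argv[5])
S0=np.load('scene0.npz')['p']; cs=ctrl.calibration('scene'); S=np.load(f'L{n}.npz')['S']
T0=np.load('top0.npz')['p']; ct=ctrl.calibration('top')
tp=np.array([514.4,-380,.37])
def tray(img,c,nearx,neary,tp):
    for it in range(3):
        e={}
        for nm,ax,s,z,l in(('x-',0,-75,0 if nearx<0 else 16,np.linspace(-70,70,15)),('x+',0,75,0 if nearx>0 else 16,np.linspace(-70,70,15)),('y-',1,-82,0 if neary<0 else 16,np.linspace(-65,65,15)),('y+',1,82,0 if neary>0 else 16,np.linspace(-65,65,15))):
            r,_=edge(img,c,tp,z,ax,s,9,l); k=np.polyfit(l,r,1); e[nm]=(np.median(r),k[0])
        d=R(tp[2])@[(e['x-'][0]+e['x+'][0])/2,(e['y-'][0]+e['y+'][0])/2]
        a=np.median([-e['x-'][1],-e['x+'][1],e['y-'][1],e['y+'][1]]); tp=tp+[*d,a]
    print('tray',tp.round(3),{k:(round(float(v[0]),1),round(float(v[1]),3)) for k,v in e.items()}); return tp
ts=tray(S0,cs,1,-1,tp); tt=tray(T0,ct,-1,1,tp)
te=np.array([*(tcp-R(yaw)@[12.83,-10.5]),yaw])
for nm,ax,s,z,l in(('toe x66',0,66,zb,np.linspace(-20,0,7)),('toe top',0,66,zb+12,np.linspace(-20,0,7)),('y5.5',1,5.5,zb+12,np.linspace(45,62,7)),('y-26.5',1,-26.5,zb,np.linspace(48,64,7)),('y-26.5top',1,-26.5,zb+12,np.linspace(48,64,7))):
    r,pf=edge(S,cs,te,z,ax,s,12,l); print(nm,r.round(1),np.median(r).round(2),pf)
pk=lambda t:t[:2]+R(t[2])@[-11,-15]
print('pocket scene',pk(ts).round(1),'top',pk(tt).round(1),'templ nominal',te.round(2))
E
python3 rel.py 1 41.5 524.5 -399.0 .373
```

```text
tray [ 5.17418e+02 -3.86666e+02  3.70000e-01] {'x-': (0.2, 0.0), 'x+': (-0.4, -0.005), 'y-': (1.6, -0.002), 'y+': (-1.8, -0.029)}
tray [ 5.13800e+02 -3.78909e+02  3.77000e-01] {'x-': (-1.8, 0.013), 'x+': (1.8, -0.016), 'y-': (-0.5, 0.003), 'y+': (0.5, -0.003)}
toe x66 [-3.  -2.5 -2.4 -3.2 -2.4 -2.6 -1.9] -2.48 [214. 214. 214. 212. 205. 183. 144. 102.  74.  58.  52.  50.  49.  48.
  44.  41.  39.]
toe top [ 0.8  0.4 -0.3  0.5  0.3  1.   0.4] 0.43 [214. 214. 214. 214. 214. 212. 205. 185. 145. 100.  68.  53.  47.  45.
  45.  45.  43.]
y5.5 [-0.8 -0.9 -1.7 -1.  -0.9 -0.2 -1.1] -0.92 [214. 214. 214. 214. 212. 207. 188. 149.  99.  61.  50.  51.  51.  52.
  51.  50.  48.]
y-26.5 [ 1.7  1.   1.7  1.6  2.1  3.  -2.2] 1.66 [ 36.  40.  40.  39.  40.  44.  54.  71.  97. 125. 154. 181. 194. 196.
 197. 198. 199.]
y-26.5top [-2.7 -2.3 -3.3 -2.5 -2.6 -2.2 -1.4] -2.54 [ 37.  37.  40.  49.  65.  93. 125. 158. 190. 207. 211. 211. 211. 211.
 212. 213. 212.]
pocket scene [ 512.6 -404.6] top [ 509.1 -396.9] templ nominal [ 5.0873e+02 -3.9390e+02  3.7000e-01]
```

```bash
cat > tr.py <<'E'
from h import *
S0=np.load('scene0.npz')['p']; cs=ctrl.calibration('scene'); T0=np.load('top0.npz')['p']; ct=ctrl.calibration('top')
for nm,img,c,tp in(('scene',S0,cs,np.array([516.2,-383.2,.37])),('top',T0,ct,np.array([514.4,-378.5,.372]))):
    P=np.array([-11,-15])
    for k,ax,s,z,l in(('y+82 z16',1,82,16,np.linspace(-60,60,13)),('y-82 z16',1,-82,16,np.linspace(-60,60,13)),('y-82 z0',1,-82,0,np.linspace(-60,60,13)),('x-75 z16',0,-75,16,np.linspace(-70,70,13)),('x+75 z16',0,75,16,np.linspace(-70,60,13)),
      ('rec-y: y-56.5 z16',1,-71.5,16,np.linspace(-11,17,7)),('rec-y: x-8 z16',0,-19,16,np.linspace(-68,-48,6)),('rec-y: x36 z16',0,25,16,np.linspace(-68,-48,6)),
      ('rec+y: y40.5 z16',1,25.5,16,np.linspace(-11,17,7)),('rec+y: x-8 z16',0,-19,16,np.linspace(2,22,6)),('rec+y: x36 z16',0,25,16,np.linspace(2,22,6)),
      ('L toe x69 z16',0,58,16,np.linspace(-36,-15,6)),('L x-47 z16',0,-58,16,np.linspace(-36,25,9))):
        r,pf=edge(img,c,tp,z,ax,s,12,l); print(nm,k,np.median(r).round(1),pf.astype(int))
E
python3 tr.py
```

```text
scene y+82 z16 -5.4 [207 204 199 182 142  87  49  39  40  42  48  59  75  93 104 107 107]
scene y-82 z16 -6.7 [108 107 104  94  78  67  63  62  59  53  42  32  30  34  38  39  40]
scene y-82 z0 -1.9 [108 108 108 108 107 105  96  80  67  63  62  60  56  47  35  28  32]
scene x-75 z16 0.2 [107 107 107 107 107 106 103  94  75  54  42  39  39  38  39  41  45]
scene x+75 z16 3.4 [ 46  45  43  41  40  40  39  39  40  48  66  86  99 104 105 105 105]
scene rec-y: y-56.5 z16 5.4 [ 63  60  53  42  32  30  34  38  40  44  56  77 104 126 136 138 138]
scene rec-y: x-8 z16 2.9 [ 39  39  39  39  38  38  38  39  45  58  83 109 121 124 124 124 124]
scene rec-y: x36 z16 0.6 [123 123 124 123 122 122 120 110  86  60  44  40  40  40  40  40  40]
scene rec+y: y40.5 z16 1.7 [139 139 139 139 139 138 136 130 113  87  61  41  30  32  37  39  39]
scene rec+y: x-8 z16 1.3 [ 67  67  67  67  67  67  69  75  86 105 124 135 137 138 138 139 139]
scene rec+y: x36 z16 -0.2 [139 139 139 139 138 136 131 115  85  56  43  40  40  40  40  39  39]
scene L toe x69 z16 -0.6 [68 68 68 68 68 67 65 59 49 42 40 40 40 40 40 40 40]
[... 523 characters left out ...]
 y-56.5 z16 3.2 [ 89  70  52  39  32  28  27  28  34  52  83 115 137 149 153 153 152]
top rec-y: x-8 z16 1.2 [ 29  30  30  31  29  28  31  42  63  91 116 133 141 142 141 142 143]
top rec-y: x36 z16 0.3 [141 140 141 144 146 145 136 118  93  68  48  35  30  29  29  30  30]
top rec+y: y40.5 z16 1.5 [154 154 154 154 154 155 152 141 119  91  64  43  33  30  30  31  31]
top rec+y: x-8 z16 0.0 [ 61  61  61  61  60  61  67  82 106 128 141 150 153 154 154 154 154]
top rec+y: x36 z16 0.4 [153 154 155 155 155 154 145 126 100  72  49  36  32  31  30  30  30]
top L toe x69 z16 -0.9 [60 60 60 60 60 58 55 48 41 35 31 30 29 29 30 30 30]
top L x-47 z16 1.9 [32 30 30 30 31 31 31 32 36 44 52 57 61 61 61 60 60]
```

Request:
{"api": "send_rows", "payload": {"targets": [{"offset": [0.02,-0.18,-0.4],"spin": 0},{"offset": [0.02,-0.18,-1.0],"spin": 0},{"offset": [0.02,-0.18,-1.6],"spin": 0},{"offset": [0.02,-0.18,-2.1],"spin": 0},{"offset": [0.02,-0.18,-2.3],"spin": 0},{"offset": [0.02,-0.18,-2.3],"spin": 0},{"offset": [0.02,-0.18,-2.3],"spin": 0}]}}

```text
time_s: 15.28
eef_pos: [524.2, -401.2, 18.7]
ee_rot: [-0.0, 0.983, 0.185, -0.0]
force: [-0.1, -0.4, -3.2]
grip_width: 0.353
grip_force: 50.1
```

```bash
python3 look.py 2; python3 rel.py 2 17.8 524.7 -400.8 .373 | grep -v tray
```

```text
[ 524.3 -401.4   19.1] [2.000e-04 9.827e-01 1.853e-01 1.000e-04] [-0.2 -0.1 -3.8] 15.3833
toe x66 [-3.8 -2.9 -3.6 -4.3 -3.4 -3.7 -2.8] -3.62 [214. 214. 213. 210. 197. 168. 128.  95.  76.  64.  54.  45.  40.  39.
  39.  39.  39.]
toe top [-0.  -0.8 -1.1 -0.6 -0.6  0.  -0.8] -0.62 [214. 214. 214. 213. 213. 209. 199. 166. 121.  88.  70.  59.  50.  43.
  40.  39.  39.]
y5.5 [-1.7 -1.6 -0.9 -1.4 -1.9 -1.5 -1.2] -1.5 [214. 213. 213. 213. 211. 203. 180. 127.  70.  43.  39.  39.  39.  39.
  39.  39.  39.]
y-26.5 [ 0.3  1.3  0.5  0.3  0.7 -0.1 -2.4] 0.34 [ 37.  34.  28.  25.  29.  39.  56.  83. 110. 138. 164. 179. 189. 193.
 193. 194. 192.]
y-26.5top [-3.8 -3.6 -4.7 -3.3 -4.  -3.5 -3.6] -3.62 [ 23.  24.  33.  49.  76. 107. 139. 171. 193. 205. 208. 209. 210. 210.
 209. 208. 207.]
pocket scene [ 512.6 -404.6] top [ 509.1 -396.9] templ nominal [ 5.0893e+02 -3.9570e+02  3.7000e-01]
```

Request:
{"api": "send_rows", "payload": {"targets": [{"offset": [0.03,0.03,-0.2],"spin": 0},{"offset": [0.03,0.03,-0.35],"spin": 0},{"offset": [0.03,0.03,-0.5],"spin": 0},{"offset": [0.03,0.03,-0.6],"spin": 0},{"offset": [0.03,0.03,-0.6],"spin": 0}]}}

```text
time_s: 15.8
eef_pos: [524.4, -400.8, 12.4]
ee_rot: [-0.0, 0.983, 0.185, -0.0]
force: [0.9, -0.3, -4.5]
grip_width: 0.357
grip_force: 50.2
```

Request:
{"api": "send_rows", "payload": {"targets": [{"offset": [0,0,-0.15],"spin": 0},{"offset": [0,0,-0.3],"spin": 0},{"offset": [0,0,-0.35],"spin": 0},{"offset": [0,0,-0.35],"spin": 0}]}}

```text
time_s: 16.13
eef_pos: [524.5, -401.0, 9.4]
ee_rot: [0.0, 0.983, 0.185, -0.0]
force: [-0.3, 0.6, -2.5]
grip_width: 0.357
grip_force: 50.4
```

Request:
{"api": "send_rows", "payload": {"targets": [{"offset": [0,0,-0.05],"spin": 0},{"offset": [0,0,-0.05],"spin": 0},{"offset": [0,0,-0.05],"spin": 0},{"offset": [0,0,0],"spin": 0},{"offset": [0,0,1],"spin": 0},{"offset": [0,0,3],"spin": 0},{"offset": [0,0,6],"spin": 0},{"offset": [0,0,10],"spin": 0}], "grip": 0.56}}

```text
time_s: 16.8
eef_pos: [523.6, -400.0, 109.0]
ee_rot: [-0.002, 0.983, 0.185, -0.001]
force: [0.2, -0.5, 0.4]
grip_width: 0.558
grip_force: 0.0
```

Request:
{"api": "send_rows", "payload": {"targets": [{"offset": [1,4,2],"spin": 0.05},{"offset": [2,8,2],"spin": 0.17},{"offset": [9,40.7,0.5],"spin": 1.155},{"offset": [9,40.7,0.5],"spin": 1.155},{"offset": [9,40.7,0.5],"spin": 1.155},{"offset": [9,40.7,0.5],"spin": 1.155},{"offset": [9,40.7,0.5],"spin": 1.155},{"offset": [9,40.7,0.5],"spin": 1.155}], "grip": 1}}

```text
time_s: 17.47
eef_pos: [596.3, -78.0, 119.3]
ee_rot: [0.001, 0.796, 0.605, 0.0]
force: [-0.4, -0.5, 0.2]
grip_width: 0.999
grip_force: 0.0
```

```bash
cat > fit3.py <<'E'
from h import *
T,d,ct=cap('top'); S,ds,cs=cap('scene'); np.savez('top3.npz',p=T,d=d); np.savez('scene3.npz',p=S,d=ds)
def one(nm,p,c,win,parts,z,p0,f,close=3):
    u,q,b=feats(p,win); m=f(u,q,b); m=cv2.morphologyEx(m.astype(np.uint8),cv2.MORPH_CLOSE,np.ones((close,close)))>0; m=biggest(m)
    x,e=fit(parts,p0,z,[(m,c,win)]); print(nm,x.round(3),round(e,3)); return x
x=one('temp',T,ct,(436,188,44,52),TE,8,(509.1,-396,.372),lambda u,q,b:b>185)
xs=one('temp_s',S,cs,(212,275,52,40),TE,8,(510,-396,.372),lambda u,q,b:b>185)
x2=one('chan',T,ct,(285,140,84,80),CH,6,(615,7,1.53),lambda u,q,b:q>1.24,13)
x3=one('chan_s',S,cs,(300,195,72,72),CH,6,(615,7,1.53),lambda u,q,b:q>1.2,13)
# heights of template corners
W=cloud(d,ct)
for n,l in(('toe',(58,-10)),('elbow',(-28,-12)),('short',(-28,38))):
    q=[*(x[:2]+R(x[2])@l),20]; u,v=np.round(proj(q,ct)).astype(int); print(n,np.nanmedian(W[v-2:v+3,u-2:u+3,2]).round(1))
s=ctrl.sense(); print(s['eef_pos'],s['ee_rot'],s['time_s'])
E
python3 fit3.py
```

```text
temp [ 5.10191e+02 -3.98456e+02  3.76000e-01] 0.249
temp_s [ 5.06519e+02 -3.96224e+02  3.10000e-01] 0.275
chan [614.803 -66.364   1.591] 0.822
chan_s [615.177   6.452   1.534] 0.447
toe 18.2
elbow 18.5
short 19.8
[596.65017904 -74.39392536 118.94655144] [-1.76886499e-04  7.95198892e-01  6.06348413e-01  5.41322498e-04] 17.5667
```

Request:
{"api": "send_rows", "payload": {"targets": [{"offset": [0.9,4,0],"spin": 0.1},{"offset": [1.7,7.3,0],"spin": 0.2},{"offset": [1.89,8.1,0],"spin": 0.223},{"offset": [1.89,8.1,-2],"spin": 0.223},{"offset": [1.89,8.1,-4.5],"spin": 0.223},{"offset": [1.89,8.1,-6],"spin": 0.223},{"offset": [1.89,8.1,-6],"spin": 0.223}]}}

```text
time_s: 18.15
eef_pos: [613.3, 0.7, 55.6]
ee_rot: [-0.002, 0.727, 0.687, -0.002]
force: [-1.0, -0.1, -0.2]
grip_width: 0.997
grip_force: 0.0
```

```bash
python3 -c "
from h import *
s=ctrl.sense();r=s['ee_rot'];print(s['time_s'],s['eef_pos'],np.arctan2(2*r[2]**2-1,2*r[1]*r[2]),s['force'])"
```

```text
18.15 [613.33534665   0.65820888  55.58965235] -0.05637184036057052 [-0.97539181 -0.11681097 -0.21069735]
```

Request:
{"api": "send_rows", "payload": {"targets": [{"offset": [0,0,0],"spin": 0},{"offset": [0,0,0],"spin": 0},{"offset": [0,0,0],"spin": 0}]}}

```text
time_s: 18.4
eef_pos: [615.7, 0.6, 59.8]
ee_rot: [0.001, 0.726, 0.687, 0.001]
force: [-0.9, -0.2, -0.6]
grip_width: 1.002
grip_force: 0.0
```

Request:
{"api": "send_rows", "payload": {"targets": [{"offset": [0,0.4,-0.8],"spin": 0.01},{"offset": [0,0.6,-1.8],"spin": 0.01},{"offset": [0,0.6,-2.8],"spin": 0.01},{"offset": [0,0.6,-3.7],"spin": 0.01},{"offset": [0,0.6,-4.4],"spin": 0.01},{"offset": [0,0.6,-4.7],"spin": 0.01},{"offset": [0,0.6,-4.7],"spin": 0.01}]}}

```text
time_s: 18.98
eef_pos: [614.5, 7.0, 10.1]
ee_rot: [-0.001, 0.723, 0.691, -0.001]
force: [-0.1, -0.2, 0.3]
grip_width: 1.005
grip_force: 0.0
```

Request:
{"api": "send_rows", "payload": {"targets": [{"offset": [0,0,0],"spin": 0},{"offset": [0,0,0],"spin": 0},{"offset": [0,0,0],"spin": 0},{"offset": [0,0,0],"spin": 0},{"offset": [0,0,0],"spin": 0},{"offset": [0,0,0],"spin": 0}], "grip": 0.3, "squeeze": 45}}

```text
time_s: 19.48
eef_pos: [615.6, 6.9, 11.9]
ee_rot: [0.001, 0.723, 0.691, 0.001]
force: [1.6, -0.5, 4.2]
grip_width: 0.583
grip_force: 50.3
```

```bash
cat > fitb.py <<'E'
from h import *
T,d,ct=cap('top'); S,ds,cs=cap('scene'); np.savez('top4.npz',p=T,d=d); np.savez('scene4.npz',p=S,d=ds)
F=[box(-70,70,-50,50,95.9,96)]
for nm,p,c,win,th in(('top',T,ct,(165,180,75,70),95),('scene',S,cs,(330,100,72,70),80)):
    u,q,b=feats(p,win); m=biggest((q>1.08)&(b>th)); x,e=fit(F,(489,370,.43),0,[(m,c,win)]); print(nm,x.round(3),round(e,3),'mask px',(m>0).sum(),'model',(render(F,x,0,c,win)>0).sum())
    for k,ax,s,l in(('x-70',0,-70,np.linspace(-42,42,9)),('x+70',0,70,np.linspace(-42,42,9)),('y-50',1,-50,np.linspace(-60,60,11)),('y+50',1,50,np.linspace(-60,60,11))):
        r,pf=edge(p,c,x,96,ax,s,12,l); print(k,np.median(r).round(1),pf.astype(int))
E
python3 fitb.py
```

```text
top [4.90577e+02 3.73524e+02 4.27000e-01] 0.061 mask px 61554 model 60408
x-70 -0.6 [ 75  76  80  84  84  83  80  82  91 102 112 118 119 119 120 120 120]
x+70 0.3 [119 120 121 121 120 120 119 117 116 114 112 111 112 111 111 111 112]
y-50 0.4 [ 62  66  68  69  68  67  65  70  84 100 111 117 118 117 117 117 118]
y+50 0.3 [122 122 123 123 123 123 123 121 117 114 112 110 108 107 106 106 104]
scene [4.89599e+02 3.73797e+02 4.24000e-01] 0.02 mask px 27647 model 27933
x-70 -0.4 [109 109 109 109 109 108 108 107 105 103 101 101 101 101 101 101 101]
x+70 0.3 [105 105 105 105 105 104 102  97  93  91  91  92  92  92  92  92  92]
y-50 -0.4 [ 39  39  40  41  43  48  55  65  77  89  98 102 103 103 103 103 103]
y+50 -0.1 [102 103 103 103 103 103 104 105 107 108 109 110 110 110 110 110 110]
```

Request:
{"api": "send_rows", "payload": {"targets": [{"offset": [0,0,0.3],"spin": 0},{"offset": [0,0,0.9],"spin": 0},{"offset": [0,0,1.8],"spin": 0},{"offset": [0,0,3],"spin": 0},{"offset": [0,0,4.3],"spin": 0},{"offset": [0,0,5.7],"spin": 0},{"offset": [0,0,7.1],"spin": 0},{"offset": [0,0,8.5],"spin": 0}]}}

```text
time_s: 20.25
eef_pos: [614.7, 7.1, 97.7]
ee_rot: [0.0, 0.723, 0.691, -0.0]
force: [0.2, 0.3, -6.4]
grip_width: 0.58
grip_force: 49.2
```

Request:
{"api": "send_rows", "payload": {"targets": [{"offset": [0,0,1.4],"spin": 0},{"offset": [0,0,2.7],"spin": 0},{"offset": [-0.1,0.28,3.9],"spin": 0},{"offset": [-0.29,0.85,4.9],"spin": -0.02},{"offset": [-0.59,1.7,5.6],"spin": -0.05},{"offset": [-0.98,2.84,6.1],"spin": -0.09},{"offset": [-1.43,4.16,6.3],"spin": -0.14},{"offset": [-1.96,5.67,6.3],"spin": -0.2}]}}

```text
time_s: 20.92
eef_pos: [595.1, 64.2, 160.4]
ee_rot: [0.0, 0.789, 0.614, 0.0]
force: [0.7, 0.5, -6.6]
grip_width: 0.579
grip_force: 49.3
```

Request:
{"api": "send_rows", "payload": {"targets": [{"offset": [-0.59,1.7,0],"spin": -0.07},{"offset": [-1.17,3.4,0],"spin": -0.14},{"offset": [-1.76,5.1,0],"spin": -0.21},{"offset": [-2.35,6.8,0],"spin": -0.28},{"offset": [-2.93,8.5,0],"spin": -0.35},{"offset": [-3.52,10.2,0],"spin": -0.42},{"offset": [-4.11,11.9,0],"spin": -0.49},{"offset": [-4.69,13.6,0],"spin": -0.56}]}}

```text
time_s: 21.58
eef_pos: [547.7, 200.7, 159.8]
ee_rot: [-0.0, 0.928, 0.372, -0.0]
force: [0.0, -0.5, -6.1]
grip_width: 0.577
grip_force: 49.2
```

Request:
{"api": "send_rows", "payload": {"targets": [{"offset": [-0.65,1.89,0],"spin": -0.07},{"offset": [-1.3,3.78,0],"spin": -0.14},{"offset": [-1.96,5.67,0],"spin": -0.2},{"offset": [-2.58,7.47,0],"spin": -0.25},{"offset": [-3.16,9.17,0],"spin": -0.29},{"offset": [-3.68,10.68,0],"spin": -0.32},{"offset": [-4.17,12.1,0],"spin": -0.34},{"offset": [-4.6,13.32,0],"spin": -0.345}]}}

```text
time_s: 22.25
eef_pos: [501.5, 334.0, 159.8]
ee_rot: [-0.0, 0.978, 0.209, -0.0]
force: [0.7, 1.2, -6.8]
grip_width: 0.576
grip_force: 49.2
```

Request:
{"api": "send_rows", "payload": {"targets": [{"offset": [-0.39,1.13,0],"spin": 0},{"offset": [-0.7,2.05,0],"spin": 0},{"offset": [-0.98,2.8,0],"spin": 0},{"offset": [-1.18,3.4,0],"spin": 0},{"offset": [-1.3,3.78,0],"spin": 0},{"offset": [-1.38,4.0,0],"spin": 0},{"offset": [-1.38,4.0,0],"spin": 0},{"offset": [-1.38,4.0,0],"spin": 0}]}}

```text
time_s: 22.92
eef_pos: [488.8, 372.7, 159.1]
ee_rot: [0.0, 0.978, 0.209, -0.0]
force: [-0.0, -0.3, -5.9]
grip_width: 0.578
grip_force: 49.2
```

```bash
python3 -c "
from h import *
s=ctrl.sense();r=s['ee_rot'];print(s['time_s'],s['eef_pos'],np.arctan2(2*r[2]**2-1,2*r[1]*r[2]),s['force'],s['wrist_torque'])"
```

```text
22.9167 [488.77522764 372.66007528 159.14298064] -1.1502402839397783 [-4.76509286e-03 -2.87075262e-01 -5.89355682e+00] [-0.0173698  -0.02578603  0.00508999]
```

Request:
{"api": "send_rows", "payload": {"targets": [{"offset": [0.04,0.1,-0.5],"spin": 0},{"offset": [0.04,0.1,-1.3],"spin": 0},{"offset": [0.04,0.1,-2.3],"spin": 0},{"offset": [0.04,0.1,-3.3],"spin": 0},{"offset": [0.04,0.1,-4.2],"spin": 0},{"offset": [0.04,0.1,-4.9],"spin": 0},{"offset": [0.04,0.1,-5.2],"spin": 0},{"offset": [0.04,0.1,-5.3],"spin": 0}]}}

```text
time_s: 23.58
eef_pos: [488.8, 373.8, 105.3]
ee_rot: [0.0, 0.978, 0.209, -0.001]
force: [0.4, -0.9, -6.2]
grip_width: 0.576
grip_force: 49.2
```

Request:
{"api": "send_rows", "payload": {"targets": [{"offset": [0,0,-0.1],"spin": 0},{"offset": [0,0,-0.2],"spin": 0},{"offset": [0,0,-0.3],"spin": 0},{"offset": [0,0,-0.3],"spin": 0}]}}

```text
time_s: 23.92
eef_pos: [489.1, 374.0, 103.3]
ee_rot: [-0.0, 0.978, 0.209, 0.0]
force: [-0.4, -0.1, -6.3]
grip_width: 0.581
grip_force: 49.2
```

Request:
{"api": "send_rows", "payload": {"targets": [{"offset": [0,0,-0.08],"spin": 0},{"offset": [0,0,-0.15],"spin": 0},{"offset": [0,0,-0.15],"spin": 0},{"offset": [0,0,-0.15],"spin": 0}]}}

```text
time_s: 24.25
eef_pos: [489.1, 374.0, 101.9]
ee_rot: [-0.0, 0.978, 0.209, 0.0]
force: [-0.2, -0.4, -4.2]
grip_width: 0.577
grip_force: 49.3
```

Request:
{"api": "send_rows", "payload": {"targets": [{"offset": [0,0,-0.04],"spin": 0},{"offset": [0,0,-0.04],"spin": 0},{"offset": [0,0,-0.04],"spin": 0}]}}

```text
time_s: 24.5
eef_pos: [489.1, 374.0, 101.9]
ee_rot: [-0.0, 0.978, 0.209, 0.0]
force: [-2.5, -1.9, 3.0]
grip_width: 0.576
grip_force: 50.3
```

Request:
{"api": "send_rows", "payload": {"targets": [{"offset": [0,0,0],"spin": 0},{"offset": [0,0,0],"spin": 0},{"offset": [0,0,0],"spin": 0},{"offset": [0,0,0],"spin": 0},{"offset": [0,0,1],"spin": 0},{"offset": [0,0,3],"spin": 0},{"offset": [0,0,6],"spin": 0},{"offset": [0,0,10],"spin": 0}], "grip": 1}}

```text
time_s: 25.17
eef_pos: [488.1, 373.5, 201.1]
ee_rot: [0.0, 0.978, 0.209, -0.002]
force: [0.9, 0.2, -0.7]
grip_width: 1.004
grip_force: 0.0
```

Request:
{"api": "send_rows", "payload": {"targets": [{"offset": [0,-3,2],"spin": 0},{"offset": [0,-20,3],"spin": 0},{"offset": [0,-20,3],"spin": 0},{"offset": [-5,-30,3],"spin": 0},{"offset": [-5,-30,3],"spin": 0},{"offset": [-5,-30,3],"spin": 0},{"offset": [-5,-30,3],"spin": 0},{"offset": [-5,-30,3],"spin": 0}]}}

```text
time_s: 25.83
eef_pos: [438.0, 71.4, 232.3]
ee_rot: [0.0, 0.978, 0.208, 0.001]
force: [-0.0, 0.3, 1.2]
grip_width: 1.0
grip_force: 0.0
```

```bash
cat > fin.py <<'E'
from h import *
T,d,ct=cap('top'); S,ds,cs=cap('scene'); np.savez('top5.npz',p=T,d=d); np.savez('scene5.npz',p=S,d=ds)
F=[box(-70,70,-50,50,95.9,96)]
for nm,p,c,win,th in(('top',T,ct,(165,180,75,70),95),('scene',S,cs,(330,100,72,70),80)):
    u,q,b=feats(p,win)
    m=(q>1.24 if nm=='top' else q>1.2); m=biggest(cv2.morphologyEx(m.astype(np.uint8),cv2.MORPH_CLOSE,np.ones((13,13)))>0)
    x,e=fit(CH,(489.5,373.8,.425),96,[(m,c,win)]); print(nm,'chan',x.round(3),round(e,3))
    W=cloud(d if nm=='top' else ds,c)
    for l in((0,0),(-20,0),(20,0),(-42,0),(42,0)):
        q_=[*(x[:2]+R(x[2])@l),121]; a,bb=np.round(proj(q_,c)).astype(int); print(l,W[bb,a,2].round(),p[bb,a])
    ch=render(CH,x,96,c,win)>0; m2=biggest((q>1.08)&(b>th)|ch); xb,eb=fit(F,(490,373.6,.425),0,[(m2,c,win,cv2.dilate(ch.astype(np.uint8),np.ones((9,9)))>0)]); print(nm,'beam',xb.round(3),round(eb,3))
for q in('bar','channel'):
    for n in('top','scene'): print(q,n,[(np.round(r['box']).tolist(),round(r['conf'],2)) for r in ctrl.search_frame(n,q)[:3]])
def one(nm,p,c,win,p0):
    u,q,b=feats(p,win); m=biggest(b>185); x,e=fit(TE,p0,8,[(m,c,win)]); print(nm,x.round(3),round(e,3))
for y0 in(-396,): one('temp',T,ct,(440,190,40,50),(509.1,y0,.372))
one('temp_s',S,cs,(212,278,50,40),(510,-396,.372))
s=ctrl.sense(); print(s['eef_pos'],s['time_s'])
E
python3 fin.py
```

```text
top chan [4.92072e+02 3.74445e+02 4.09000e-01] 0.054
(0, 0) 122.0 [122 122 127]
(-20, 0) 121.0 [119 123 125]
(20, 0) 121.0 [120 121 123]
(-42, 0) 100.0 [117  93  75]
(42, 0) 103.0 [183 152 128]
top beam [4.90467e+02 3.73502e+02 4.22000e-01] 0.398
scene chan [4.90560e+02 3.70858e+02 4.26000e-01] 0.059
(0, 0) 124.0 [112 108 109]
(-20, 0) 122.0 [112 110 110]
(20, 0) 124.0 [111 108 109]
(-42, 0) 100.0 [85 68 57]
(42, 0) 95.0 [91 75 65]
scene beam [4.88698e+02 3.75200e+02 4.18000e-01] 0.382
bar top [([192.0, 202.0, 207.0, 222.0], 0.55)]
bar scene [([206.0, 262.0, 269.0, 326.0], 0.63), ([361.0, 130.0, 381.0, 131.0], 0.36)]
channel top [([184.0, 195.0, 211.0, 232.0], 0.98), ([228.0, 258.0, 257.0, 290.0], 0.94), ([250.0, 210.0, 266.0, 246.0], 0.8)]
channel scene [([353.0, 121.0, 384.0, 140.0], 0.91), ([399.0, 153.0, 434.0, 172.0], 0.9), ([362.0, 97.0, 388.0, 112.0], 0.84)]
temp [ 5.10139e+02 -3.97672e+02  3.76000e-01] 0.053
temp_s [ 5.06501e+02 -3.95311e+02  4.06000e-01] 0.176
[439.28148791  74.69788632 231.60314876] 26.1333
```

```bash
python3 -c "
from rig import ctrl
print(ctrl.finish_job())"
```

```text
the job is handed in; nothing more can be done
None
```

The job is handed in at about 26 s of the 72 s allowed: the template is in its pocket, measured at floor level (8 mm). The channel is back on the H-section with the bar still in it, within about 3 mm of central and about 0.02 rad of its length.

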